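# Open a test box whose cover may be caught

### The arm

A 6-joint arm with a two-finger parallel gripper is mounted at the origin on a cart in front of the work surface, level with it; the furniture and walls round the work are solid. World frame = base frame: x ahead of the robot, y to its left, z up, the work surface at z = 0. Lengths are in mm, angles in rad, forces in N, time in s.
With the tool pointing down it reaches from about 350 to 775 mm from the base axis. Payload 7.3 kg.
Tool frame: the origin (TCP) lies between the finger pads, 19 mm behind the fingertips; this is the grasp point; z points along the fingers, y is the direction in which the jaws open and shut (so a half turn about z gives the same grasp; the last joint's range is limited). The gripper opens to 92 mm and grips with 3 to 60 N. Pads are 19 mm wide; open, the fingers measure 130 mm over their backs; the gripper's body (75 mm by 190 mm) begins 47 mm behind the grasp point.
Start: joints at [-1.311, 0.342, 1.524, -0, 1.275, -0.146], TCP at [207.269, -482.372, 245.541] pointing down, gripper open.
Joint ranges: [-2.53, 2.53], [-0.77, 2.02], [0.04, 2.7], [-1, 4.14], [0.28, 2.66], [-3.11, 3.11]. Speed limits (rad/s): [2.57, 2.57, 3.14, 3.14, 3.14, 3.14].

### API

Orientations are given as [roll, pitch, yaw] about the fixed x, y, z axes, in that order (R = Rz(yaw) Ry(pitch) Rx(roll)).
In Python, from plant import bot gives the robot as it stands.
- The arm moves only by the tool step_arm, never from a script. Its argument "deltas" is a list of rows, each a list of 6 numbers: the shift along the tool's x, y, z in mm, then the turn, a rotation vector about the tool's x, y, z in rad. A call has 1 to 5 rows; each row is the pose to reach, as a shift and turn from the pose commanded when the call began, along the tool's axes at that moment; what a row does not reach only later rows make up. A row lasts 1/12 s, in which the tool goes at most 41.7 mm and 7.16 degrees, less where a joint would pass 70% of its speed; a pose out of reach is approached as far as the arm can. A call with a gripper value outside its range is refused whole. "fingers" is the finger opening in mm, from 0 to 91.8, set as the call begins (left out, the last holds). The fingers move at their own pace and stop on an object; the grip force is fixed at half the most. Time passes only in rows, so rows that repeat a pose let the fingers close. It gives the time, the measured TCP pose, the force and the opening at its end, in the units of the state.
- bot.get_obs(): the state, without advancing time (a new reading comes with each control period).
- bot.capture(name): name is "scene" or "top"; returns a dict with "color" (420x560x3 uint8, red, green, blue), "fx", "fy", "cx", "cy" (pixels), "R" (3x3) and "t" (3): a world point X has camera coordinates R X + t. Camera axes: x right, y down, z forward; pixel columns grow to the right and rows downward; lengths in mm; the calibration is good to about 2 mm. A picture is of the moment at which its call begins. There is no depth.
- bot.close_job(): hands the job in, once; it reports no verdict.
Trained networks look in a picture, given as the dict that the camera call returned (one of the last four; its "shot" number tells which), for a name from the list of things; names that differ only in an ending like _2 or _b are one class to them, and where a whole thing is asked for, a point or a joint stands for the part that bears it (a point fixed in the world has none). Each returns a list of dicts, best first, with "p" (0 to 1); they miss things now and then, are a little off and sometimes report something else, mostly with a low value. They report only what shows in the picture. A call takes as long as a camera call.
- bot.boxes_of(query, picture): "rect" ([centre column, centre row, width, height] in pixels, round what is visible of it).
The state is a dict: "time": time; "joint_positions": joint angles; "dq": joint speeds; "tau": joint torques, N m; "tool_pos": TCP position; "tcp_rot": TCP orientation; "contact_force": force on the tool from outside, world axes, zero at the start; "moment": the same for the moment, N m; "grip_width": finger opening in mm.
Only numpy, scipy, OpenCV 4.12 (cv2) and the standard library are available. Lean on these libraries where they do the work, as an engineer would, in place of code of your own. Each camera call takes 0.05 s, during which the arm holds its last target. There are 200 camera calls.

### The job

The hinge pin of the test box's cover has crept out: push it fully home first. Then tug the cover's handle, without wrenching it, to find out whether the cover is caught, and if it is, slide the catch on the box's front aside to free it. Raise the cover about halfway up, to about 45 degrees, and finish while holding it there by its handle, so that I can reach inside; leave the things lying round the box where they are.

Things in the scene. Friction and masses are not known exactly. Their poses are not given: they have to be found in the camera images.
- test_box: Grey metal electronics enclosure fixed to the bench, 110 (x) x 200 (y) x 62 mm high; flat aluminium cover on top (its upper face 67 mm above the bench), hinged along the back edge. Origin: centre of the underside, on the bench. x points to the back (hinge side), away from the robot; y to its left; z up. It stands upright, turned -0.1 to 0.3 rad. The sockets on its front are fixed.
- cover (a joint): Opening angle of the cover, rad: 0 shut, grows as the front edge rises, at most 1.3. It weighs about 0.3 kg, turns easily and falls shut when let go (2 N at the handle lift it). If caught, it lifts about 0.05 rad (5 mm at the handle) and then stops hard; if not, it goes on rising. Lower a caught cover again before working the catch.
- cover_handle (a point): Middle of the grip bar of the cover's bow handle: a round steel bar 10 mm thick, 64 mm long, parallel to the box's y, 28 mm clear of the cover below. Shut, it is at (-0.039, 0.040, 0.100) m in the box's frame. The bar can turn between pads that pinch it along the box's x, so the gripper may stay upright while the cover rises.
- cover_hinge (a point): Point on the cover's hinge axis (parallel to the box's y), at (0.058, 0, 0.066) m in the box's frame. The handle's bar circles this axis at (-0.097, +0.034) m (x, z) from it when shut; opening carries it up and to the back.
- hinge_pin (a joint): How far the headed hinge pin stands out in m: 0 fully home with its head against the outer hinge lug (a hard stop), 0.012 to 0.024 at the start, at most 0.03. It slides along the box's y and resists with about 3 N.
- pin_head (a point): Centre of the outer flat face of the pin's head, at the back left corner of the box: a steel disc 18 mm across, 8 mm thick, on the hinge axis 66 mm above the bench; the face looks along the box's +y. Fully home, this point is at (0.058, 0.108, 0.066) m in the box's frame, 8 mm outside the box's side. Push it along the box's -y.
- catch (a joint): How far the sliding catch is moved, m: 0 to 0.003 at the start, 0.022 at its far stop (fully released). Positive is along the box's -y. It resists with about 2.5 N and stays where it is left; the cover is surely free from 0.014 on. Whether its nose, hidden in the box, holds the cover differs from start to start and cannot be seen or read from this value: two in three are caught.
- catch_post (a point): Point on the mid axis of the catch's upright thumb post, 10 mm below its top. The dark steel post, 12 (x) x 14 (y) mm, top 96 mm above the bench, stands before the right part of the box's front; at joint 0 this point is at (-0.072, -0.055, 0.086) m in the box's frame. The wider carriage below reaches 54 mm above the bench; the cover's front edge is 54 mm before the box's origin.
- flux_jar: Bystander: small flux jar with a black lid, 46 mm across, 32 mm high, to the right of the box. Origin: centre of its underside.
- tape_roll: Bystander: small roll of tape lying flat, about 51 mm across, 19 mm high, to the left of the box. Origin: centre of its underside.
- charger: Bystander: white charger block, 42 x 75 x 22 mm, in front of the box. Origin: centre of its underside.

How it is judged:
By the outcome, as a careful person would: the job done as asked, in the order asked, and still so for the second after the job is handed in, while the arm keeps its last pose, push and grip.
It also fails if it takes over 72 s, if anything falls off the work surface, if the arm or the gripper's body presses on something with over 40 N, if the wrist force passes 120 N, or if a joint passes its speed limit or range.

## Working session

There is one attempt and no reset: what is moved stays moved. The work goes in short steps, Python scripts to look and compute and a tool call to move; the robot and the scene stay as the last step left them, time stands still between calls to the robot, and variables do not carry over. Pictures are saved under pics/ and viewed, about 8 in all and at most 12, crops included, and the job is handed in when it is done.

Besides the shell and the picture viewer there is one more tool, called as a command line: name --pt "numbers of a row" for each row, then --argument value for the rest. step_arm: Moves the arm, as the interface text tells. Its arguments: {"type":"object","properties":{"deltas":{"type":"array"},"fingers":{"type":"number"}},"required":["deltas"]}

```bash
mkdir -p pics
python3 - <<'E'
from plant import bot
import cv2,numpy as np
o=bot.get_obs();print(o)
for n in("scene","top"):
    p=bot.capture(n);cv2.imwrite(f"pics/{n}0.png",cv2.cvtColor(p["color"],cv2.COLOR_RGB2BGR))
    print(n,p["fx"],p["cx"],p["cy"],np.round(p["R"],3).tolist(),np.round(p["t"],1))
    for q in["test_box","cover_handle","pin_head","catch_post","flux_jar","tape_roll","charger"]:
        print(q,[(np.round(b["rect"]).tolist(),round(b["p"],2)) for b in bot.boxes_of(q,p)[:2]])
E
```

```text
{'time': 0.0, 'joint_positions': array([-1.31100884e+00,  3.42729639e-01,  1.52503029e+00, -1.46614713e-05,
        1.27537200e+00, -1.45968248e-01]), 'dq': array([ 0.00062795, -0.00043938,  0.00139972,  0.0005311 ,  0.00096699,
       -0.00127914]), 'tau': array([ 1.36759852e-03, -4.31240237e+01, -2.44217795e+01,  7.19327736e-02,
        5.60179283e-02, -1.36784188e-04]), 'tool_pos': array([ 207.15834682, -481.98998113,  244.83671067]), 'tcp_rot': array([-3.14006771e+00, -2.10017214e-04,  4.05759855e-01]), 'contact_force': array([ 0.23101796, -1.32807705, -0.01145899]), 'moment': array([-0.01430853, -0.01241031,  0.02480434]), 'grip_width': 92.11630284021291}
scene 519.6114502993801 272.33675357435663 213.81350618053384 [[-0.818, -0.575, 0.013], [-0.377, 0.52, -0.767], [0.434, -0.632, -0.642]] [269.6 364.9 843.7]
test_box [([270.0, 223.0, 95.0, 91.0], 0.57), ([273.0, 214.0, 74.0, 63.0], 0.26)]
cover_handle [([276.0, 215.0, 75.0, 59.0], 0.68)]
pin_head [([312.0, 208.0, 15.0, 24.0], 0.43)]
catch_post [([313.0, 208.0, 11.0, 26.0], 0.45), ([274.0, 216.0, 75.0, 63.0], 0.17)]
flux_jar [([292.0, 182.0, 17.0, 17.0], 0.68)]
tape_roll [([242.0, 303.0, 22.0, 26.0], 0.97)]
charger [([308.0, 261.0, 23.0, 28.0], 0.98)]
top 411.046867467444 276.4282654586032 208.6999600867087 [[-0.004, -1.0, -0.029], [-0.985, 0.009, -0.173], [0.173, 0.027, -0.985]] [-201.6  475.6  859. ]
test_box [([293.0, 194.0, 116.0, 80.0], 0.93), ([242.0, 181.0, 12.0, 7.0], 0.49)]
cover_handle [([297.0, 193.0, 102.0, 73.0], 0.96)]
pin_head [([243.0, 178.0, 9.0, 8.0], 0.59)]
catch_post [([330.0, 222.0, 20.0, 12.0], 0.4)]
flux_jar [([375.0, 170.0, 24.0, 22.0], 0.64)]
tape_roll [([205.0, 234.0, 22.0, 21.0], 0.61)]
charger [([283.0, 251.0, 33.0, 22.0], 0.75)]
```

Run:
```python
import cv2
a=cv2.imread("pics/top0.png")[130:280,180:400];cv2.imwrite("pics/t1.png",cv2.resize(a,None,fx=3.6,fy=3.6,interpolation=2))
a=cv2.imread("pics/scene0.png")[150:330,190:390];cv2.imwrite("pics/s1.png",cv2.resize(a,None,fx=3.3,fy=3.3,interpolation=2))
```

```text
(no output)
```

View pics/t1.png

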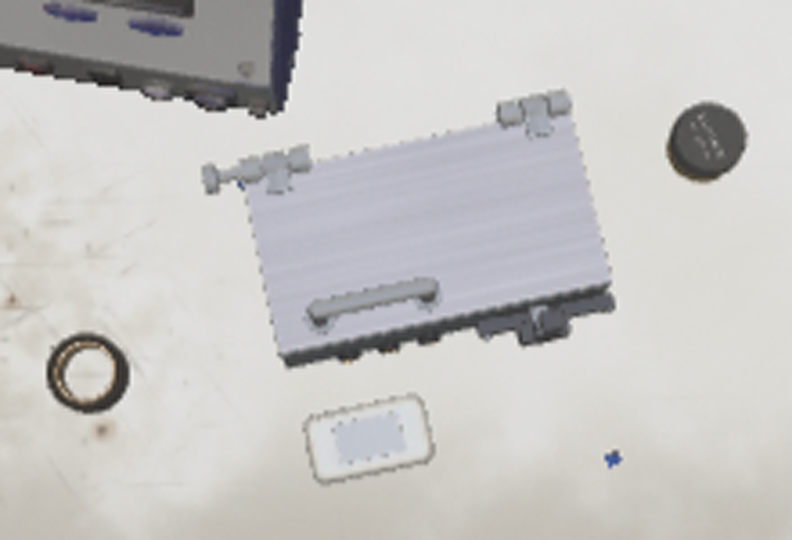

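View pics/s1.png

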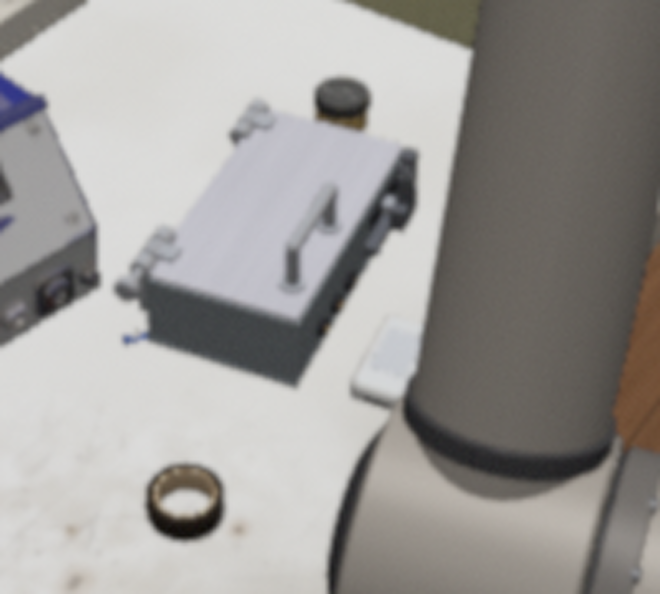

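Top crop: cover front corners (283,355)/(609,288), handle bar (318,308)–(432,284), post top (540,318), pin head (209,178) standing out; an instrument stands behind-left. Scene crop: handle (292,247)–(332,190), front-left corner (300,322), pin head (126,288).

```bash
cat > h.py <<'E'
from plant import bot
import cv2,numpy as np
from scipy.optimize import least_squares
from scipy.spatial.transform import Rotation as Ro
def proj(p,X): 
    c=p["R"]@X+p["t"]; return np.array([p["fx"]*c[0]/c[2]+p["cx"],p["fy"]*c[1]/c[2]+p["cy"]])
def w(b,l): 
    c,s=np.cos(b[2]),np.sin(b[2]); return np.array([b[0]+c*l[0]-s*l[1],b[1]+s*l[0]+c*l[1],l[2]])
E
python3 - <<'E'
from h import *
T=bot.capture("top");S=bot.capture("scene")
t=lambda u,v:np.array([180+u/3.6,130+v/3.6]); s=lambda u,v:np.array([190+u/3.3,150+v/3.3])
# params x,y,yaw,pin,catch
obs=[(T,t(283,355),lambda q:(-54,100,67)),(T,t(609,288),lambda q:(-54,-100,67)),
(T,t(318,305),lambda q:(-39,72,102)),(T,t(434,284),lambda q:(-39,8,102)),
(T,t(541,317),lambda q:(-72,-55-q[4],96)),(T,t(209,178),lambda q:(58,104+q[3],66)),
(S,s(300,322),lambda q:(-54,100,67)),(S,s(292,245),lambda q:(-39,72,102)),(S,s(332,188),lambda q:(-39,8,102)),(S,s(126,288),lambda q:(58,104+q[3],66)),(S,s(400,192),lambda q:(-72,-55-q[4],96))]
f=lambda q:np.concatenate([proj(p,w(q,l(q)))-uv for p,uv,l in obs])
r=least_squares(f,[480,0,.2,18,1],loss="soft_l1",x_scale=[10,10,.1,5,5]);q=r.x
print(q.round(3));print(f(q).reshape(-1,2).round(1).tolist())
np.save("box.npy",q)
for n,l in dict(handle=(-39,40,100),pin=(58,108+q[3],66),home=(58,108,66),post=(-72,-55-q[4],86)).items(): print(n,w(q,l).round(1))
for n in["flux_jar","tape_roll","charger"]:
    print(n,[ (lambda r:(r))(b["rect"]) for b in bot.boxes_of(n,T)[:1]])
# instrument corner on ground
for uv in [t(280,115),t(0,65)]:
    for z in(0,60):
        d=T["R"].T@np.array([(uv[0]-T["cx"])/T["fx"],(uv[1]-T["cy"])/T["fy"],1]);C=-T["R"].T@T["t"];print(z,(C+d*(z-C[2])/d[2]).round(0))
E
```

```text
[ 5.01129e+02 -2.51886e+02  2.12000e-01  1.50860e+01 -7.01000e+00]
[[-1.2, -0.1], [1.1, -2.1], [-0.2, 1.4], [-1.6, 0.4], [-0.7, 1.4], [-0.1, 0.5], [-0.9, -2.1], [0.3, -1.3], [-0.7, -1.5], [-0.1, -0.4], [1.3, -11.2]]
handle [ 454.6 -221.   100. ]
pin [ 531.9 -119.3   66. ]
home [ 535.1 -134.1   66. ]
post [ 440.8 -314.    86. ]
flux_jar [[374.6, 170.1, 23.0, 21.0]]
tape_roll [[206.8, 234.4, 19.5, 22.1]]
charger [[283.4, 249.8, 33.2, 25.1]]
0 [ 592. -161.    0.]
60 [ 574. -165.   60.]
0 [628.  23.   0.]
60 [608.   6.  60.]
```

```bash
cat >> h.py <<'E'
def delta(l,yawoff=0,b=None):
    "tool-frame shift (mm) and rotvec to put TCP at box-frame l, pointing down, yaw=box yaw+yawoff"
    b=np.load("box.npy") if b is None else b; o=bot.get_obs()
    R=Ro.from_euler("xyz",o["tcp_rot"]); Rt=Ro.from_euler("xyz",[np.pi,0,b[2]+yawoff])
    return R.inv().apply(w(b,l)-o["tool_pos"]).round(1),(R.inv()*Rt).as_rotvec().round(3)
def inbox():
    b=np.load("box.npy");o=bot.get_obs();p=o["tool_pos"]-[b[0],b[1],0]
    return Ro.from_euler("z",-b[2]).apply(p).round(1), Ro.from_euler("z",-b[2]).apply(o["contact_force"]).round(1),o["tcp_rot"].round(3),round(o["grip_width"],1),round(o["time"],2)
E
python3 - <<'E'
from h import *
T=bot.capture("top");S=bot.capture("scene")
t=lambda u,v:np.array([180+u/3.6,130+v/3.6]); s=lambda u,v:np.array([190+u/3.3,150+v/3.3])
obs=[(T,t(283,355),lambda q:(-54,100,67)),(T,t(609,288),lambda q:(-54,-100,67)),
(T,t(318,305),lambda q:(-39,72,102)),(T,t(434,284),lambda q:(-39,8,102)),(T,t(209,178),lambda q:(58,104+q[3],66)),
(S,s(300,322),lambda q:(-54,100,67)),(S,s(292,245),lambda q:(-39,72,102)),(S,s(332,188),lambda q:(-39,8,102)),(S,s(126,288),lambda q:(58,104+q[3],66))]
f=lambda q:np.concatenate([proj(p,w(q,l(q)))-uv for p,uv,l in obs])
r=least_squares(f,[480,0,.2,18],loss="soft_l1",x_scale=[10,10,.1,5]);q=r.x
print(q.round(3),f(q).reshape(-1,2).round(1).tolist());np.save("box.npy",q)
p=proj(T,w(q,(-72,-56,96)));print("post top crop",(p-[180,130])*3.6)
p=proj(S,w(q,(-72,-56,96)));print("post scene crop",(p-[190,150])*3.3)
print(delta((55,108+q[3]+44,245)))
E
```

```text
[ 4.99628e+02 -2.52735e+02  1.95000e-01  1.65170e+01] [[-1.4, -0.1], [1.3, -0.5], [-0.2, 1.7], [-1.5, 1.2], [-0.1, 0.4], [-1.0, -2.0], [0.5, -1.2], [-0.0, -1.3], [-0.2, -0.4]]
post top crop [552.19146927 323.82105578]
post scene crop [411.55074221 149.84554317]
(array([ 448.2, -248.9,    0.5]), array([ 0.  , -0.  ,  0.21]))
```

step_arm --pt "32 -18 0 0 0 0" --pt "64 -36 0 0 0 0" --pt "96 -54 0 0 0 0" --pt "128 -72 0 0 0 0" --pt "160 -90 0 0 0 0" --fingers 0

```text
time: 1.57
tool_pos: [319.4, -335.1, 245.6]
tcp_rot: [3.141, -0.0, 0.405]
contact_force: [1.1, -0.3, 0.1]
grip_width: 62.7
```

step_arm --pt "32 -18 0 0 0 0" --pt "64 -36 0 0 0 0" --pt "96 -54 0 0 0 0" --pt "128 -72 0 0 0 0" --pt "160 -90 0 0 0 0"

```text
time: 1.98
tool_pos: [431.1, -189.1, 245.8]
tcp_rot: [3.141, -0.0, 0.406]
contact_force: [0.6, -0.4, -0.1]
grip_width: 29.6
```

step_arm --pt "32 -18 0 0 0 0.07" --pt "64 -36 0 0 0 0.14" --pt "96 -54 0 0 0 0.21" --pt "128 -69 0 0 0 0.21" --pt "128 -69 0 0 0 0.21"

```text
time: 2.4
tool_pos: [523.5, -72.3, 245.4]
tcp_rot: [-3.141, -0.002, 0.2]
contact_force: [-1.2, -1.1, 0.3]
grip_width: 0.8
```

Run:
```python
from h import *
q=np.load("box.npy");print(inbox(),delta((55,108+q[3]+36,64)))
```

```text
(array([ 58.5, 172.3, 245.4]), array([-1.4, -0.8,  0.3]), array([-3.141e+00, -2.000e-03,  2.000e-01]), 0.8, 2.4) (array([ -4. ,  12. , 181.4]), array([-0.001, -0.002,  0.005]))
```

step_arm --pt "-2 0 35 0 0 0" --pt "-3 0 70 0 0 0" --pt "-3 0 105 0 0 0" --pt "-3 0 130 0 0 0" --pt "-3 0 140 0 0 0"

```text
time: 2.82
tool_pos: [515.5, -76.9, 102.0]
tcp_rot: [-3.139, 0.006, 0.196]
contact_force: [-0.5, 0.1, -0.1]
grip_width: 0.3
```

step_arm --pt "0 0 20 0 0 0" --pt "0 0 35 0 0 0" --pt "0 0 41 0 0 0" --pt "0 0 41 0 0 0" --pt "0 0 41 0 0 0"

```text
time: 3.23
tool_pos: [518.2, -77.6, 65.4]
tcp_rot: [3.141, -0.001, 0.196]
contact_force: [0.2, 0.2, -0.2]
grip_width: 0.7
```

Run:
```python
from h import *
q=np.load("box.npy");print(inbox(),delta((55,127,64)))
a=[]
for n in("top","scene"):
    p=bot.capture(n)["color"][:,:,::-1]
    p=p[140:230,200:300] if n=="top" else p[180:270,190:290]
    a.append(cv2.resize(p,None,fx=4,fy=4,interpolation=2))
cv2.imwrite("pics/p3.png",np.hstack(a))
```

```text
(array([ 52.3, 168.2,  65.4]), array([ 0.2,  0.1, -0.2]), array([ 3.141e+00, -1.000e-03,  1.960e-01]), 0.7, 3.23) (array([ 2.7, 41.2,  1.4]), array([ 0.001, -0.001,  0.   ]))
```

View pics/p3.png

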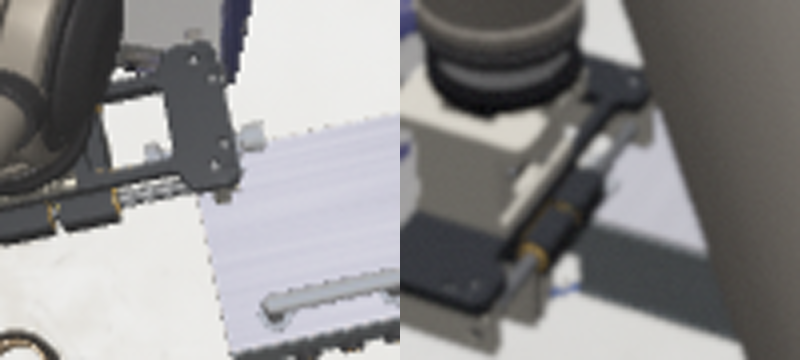

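The gripper is next to the pin head (top crop: head at ~(150,150)), with the instrument clear behind it. I'm pushing slowly and watching the force.

step_arm --pt "3 6 0 0 0 0" --pt "4 12 0 0 0 0" --pt "4 17 0 0 0 0" --pt "4 20 0 0 0 0" --pt "4 23 0 0 0 0"

```text
time: 3.75
tool_pos: [526.2, -99.8, 64.6]
tcp_rot: [3.141, -0.0, 0.195]
contact_force: [-0.3, -0.1, 0.1]
grip_width: 0.7
```

step_arm --pt "0 3 0 0 0 0" --pt "0 6 0 0 0 0" --pt "0 9 0 0 0 0" --pt "0 12 0 0 0 0" --pt "0 12 0 0 0 0"

```text
time: 4.17
tool_pos: [528.4, -111.1, 64.5]
tcp_rot: [-3.142, 0.0, 0.196]
contact_force: [-0.1, 1.0, 0.7]
grip_width: 0.5
```

```bash
python3 -c "
from h import *
print(inbox())"
```

```text
(array([ 55.7, 133.3,  64.5]), array([0.1, 1. , 0.7]), array([-3.142,  0.   ,  0.196]), 0.5, 4.17)
```

step_arm --pt "0 1 0 0 0 0" --pt "0 2 0 0 0 0" --pt "0 3 0 0 0 0" --pt "0 4 0 0 0 0" --pt "0 4 0 0 0 0"

```text
time: 4.58
tool_pos: [529.2, -114.9, 64.5]
tcp_rot: [3.141, 0.0, 0.196]
contact_force: [-0.9, 3.1, 0.3]
grip_width: 0.3
```

step_arm --pt "0 1 0 0 0 0" --pt "0 2 0 0 0 0" --pt "0 3 0 0 0 0" --pt "0 3 0 0 0 0" --pt "0 3 0 0 0 0"

```text
time: 5.0
tool_pos: [529.7, -117.5, 64.4]
tcp_rot: [-3.141, 0.0, 0.196]
contact_force: [-0.2, 4.6, 1.2]
grip_width: 0.2
```

```bash
python3 -c "
from h import *
print(inbox())"
```

```text
(array([ 55.7, 126.8,  64.4]), array([0.7, 4.6, 1.2]), array([-3.141,  0.   ,  0.196]), 0.2, 5.0)
```

step_arm --pt "0 1 0 0 0 0" --pt "0 2 0 0 0 0" --pt "0 3 0 0 0 0" --pt "0 3 0 0 0 0"

```text
time: 5.33
tool_pos: [529.7, -117.8, 64.5]
tcp_rot: [-3.137, 0.001, 0.196]
contact_force: [-1.3, 17.1, 4.0]
grip_width: 0.4
```

step_arm --pt "0 1 0 0 0 0" --pt "0 2 0 0 0 0" --pt "0 3 0 0 0 0" --pt "0 3 0 0 0 0"

```text
time: 5.67
tool_pos: [529.7, -118.0, 64.5]
tcp_rot: [-3.133, 0.002, 0.196]
contact_force: [-2.1, 29.1, 8.8]
grip_width: 0.4
```

Hard stop at 29 N, at the position expected for home (measured 126.5, predicted 127). Backing off.

step_arm --pt "0 -8 0 0 0 0" --pt "0 -20 0 0 0 0" --pt "0 -30 -5 0 0 0" --pt "0 -35 -30 0 0 0" --pt "0 -35 -65 0 0 0"

```text
time: 6.08
tool_pos: [521.9, -87.9, 128.0]
tcp_rot: [-3.139, 0.006, 0.197]
contact_force: [-0.1, 0.4, -0.5]
grip_width: 0.2
```

step_arm --pt "-30 0 -35 0 0 0" --pt "-60 20 -65 0 0 0" --pt "-90 50 -70 0 0 0" --pt "-95 90 -70 0 0 0" --pt "-95 120 -70 0 0 0" --fingers 50

```text
time: 6.5
tool_pos: [452.8, -227.4, 201.8]
tcp_rot: [3.138, -0.002, 0.196]
contact_force: [0.5, 0.1, 0.5]
grip_width: 29.0
```

```bash
python3 -c "
from h import *
print(inbox(),bot.get_obs()['joint_positions'].round(2))
print(delta((-39,40,180),np.pi/2),delta((-39,40,180),-np.pi/2))
c=bot.capture('top');cv2.imwrite('pics/t4.png',cv2.resize(c['color'][130:280,180:400,::-1],None,fx=3.6,fy=3.6,interpolation=2))
print([(n,b['rect'],b['p']) for n in('pin_head','tape_roll','flux_jar') for b in bot.boxes_of(n,c)[:1]])
"
```

```text
(array([-41. ,  33.9, 201.8]), array([ 0.5, -0. ,  0.5]), array([ 3.138e+00, -2.000e-03,  1.960e-01]), 29.0, 6.5) [-0.62  0.35  1.64 -0.    1.15  0.76]
(array([ 2. , -6.2, 21.8]), array([ 0.004,  0.002, -1.571])) (array([ 2. , -6.2, 21.8]), array([ 0.002, -0.004,  1.571]))
[('tape_roll', [210.4, 228.7, 9.6, 8.2], 0.6), ('flux_jar', [376.2, 170.8, 20.2, 21.5], 0.94)]
```

View pics/t4.png

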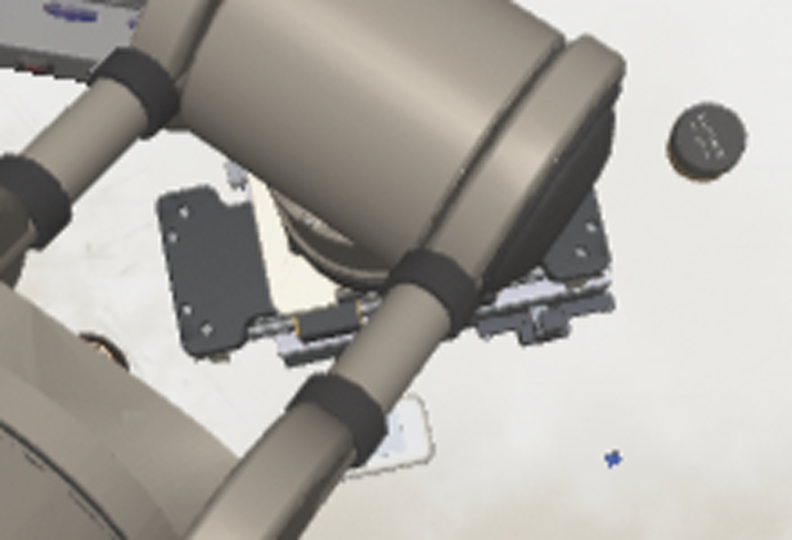

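Top crop: pin head at ~(236,172), now close against the lug. Turning the jaws across the handle.

step_arm --pt "0 -3 0 0 0 -0.11" --pt "2 -6 0 0 0 -0.22" --pt "2 -6 0 0 0 -0.33" --pt "2 -6 0 0 0 -0.44" --pt "2 -6 0 0 0 -0.55"

```text
time: 7.12
tool_pos: [455.0, -217.5, 199.4]
tcp_rot: [-3.141, 0.0, 0.753]
contact_force: [-0.1, 0.4, -0.4]
grip_width: 50.4
```

step_arm --pt "0 0 0 0 0 -0.11" --pt "0 0 0 0 0 -0.22" --pt "0 0 0 0 0 -0.33" --pt "0 0 0 0 0 -0.44" --pt "0 0 0 0 0 -0.55"

```text
time: 7.53
tool_pos: [455.0, -217.5, 199.5]
tcp_rot: [-3.141, -0.0, 1.303]
contact_force: [-0.0, -0.3, -0.4]
grip_width: 50.1
```

step_arm --pt "0 0 0 0 0 -0.11" --pt "0 0 0 0 0 -0.22" --pt "0 0 0 0 0 -0.33" --pt "0 0 0 0 0 -0.44" --pt "0 0 0 0 0 -0.47"

```text
time: 7.95
tool_pos: [454.9, -217.5, 199.5]
tcp_rot: [-3.141, -0.0, 1.773]
contact_force: [0.2, 0.2, -0.3]
grip_width: 49.9
```

```bash
python3 -c "
from h import *
print(inbox(),bot.get_obs()['joint_positions'].round(2))
print(delta((-39,40,106),np.pi/2))
for n in('top','scene'):
    c=bot.capture(n);print([(n,b['rect'],b['p']) for n in('pin_head','cover_handle') for b in bot.boxes_of(n,c)[:1]])
    q=np.load('box.npy');u=proj(c,w(q,(-39,40,100)));print(u)
    u=u.astype(int);cv2.imwrite('pics/%s5.png'%n,cv2.resize(c['color'][u[1]-60:u[1]+60,u[0]-65:u[0]+65,::-1],None,fx=4,fy=4,interpolation=2))
a=np.hstack([cv2.imread('pics/%s5.png'%n) for n in('top','scene')]);cv2.imwrite('pics/h5.png',cv2.resize(a,(800,370)))
"
```

```text
(array([-37. ,  43.2, 199.5]), array([ 0.2,  0.1, -0.3]), array([-3.141, -0.   ,  1.773]), 49.9, 7.95) [-0.6   0.35  1.65 -0.    1.14 -0.8 ]
(array([-3.2, -2. , 93.5]), array([-0.001, -0.   ,  0.007]))
[('cover_handle', [297.9, 200.3, 100.4, 55.0], 0.67)]
[283.60493179 213.37525584]
[('pin_head', [231.6, 233.6, 3.5, 9.1], 0.47), ('cover_handle', [262.6, 215.6, 63.7, 62.1], 0.71)]
[284.86911353 214.90319826]
```

View pics/h5.png

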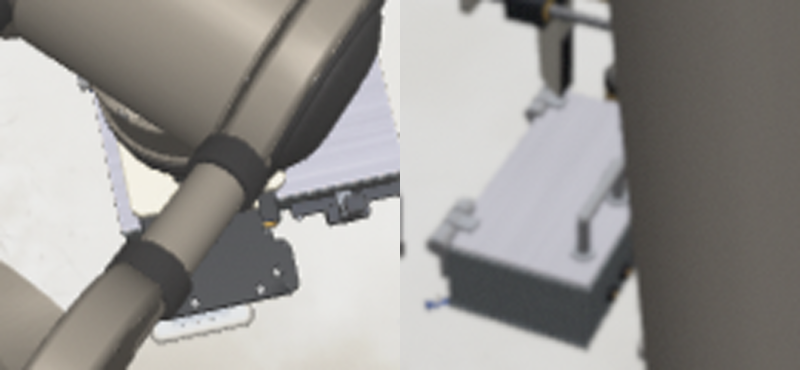

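Scene crop: the pin head at ~(437,240) sits right against the lug, so it is home, and the handle is free below the gripper. Descending onto the handle.

step_arm --pt "-3 -2 25 0 0 0" --pt "-3 -2 50 0 0 0" --pt "-3 -2 75 0 0 0" --pt "-3 -2 88 0 0 0" --pt "-3 -2 93 0 0 0"

```text
time: 8.67
tool_pos: [452.5, -221.7, 104.3]
tcp_rot: [-3.139, -0.003, 1.765]
contact_force: [-0.2, 0.2, 0.2]
grip_width: 50.2
```

step_arm --pt "0 0 0 0 0 0" --pt "0 0 0 0 0 0" --pt "0 0 0 0 0 0" --pt "0 0 0 0 0 0" --pt "0 0 0 0 0 0" --fingers 16

```text
time: 9.08
tool_pos: [454.1, -222.8, 107.4]
tcp_rot: [3.14, 0.001, 1.766]
contact_force: [0.4, 0.4, -0.5]
grip_width: 21.3
```

```bash
python3 -c "
from h import *
print(inbox())"
```

```text
(array([-38.8,  38.2, 107.4]), array([ 0.4,  0.3, -0.5]), array([3.140e+00, 1.000e-03, 1.766e+00]), 21.3, 9.08)
```

step_arm --pt "0 0 0 0 0 0" --pt "0 0 0 0 0 0" --pt "0 0 0 0 0 0" --pt "0 0 0 0 0 0" --pt "0 0 0 0 0 0" --fingers 4

```text
time: 9.5
tool_pos: [455.5, -222.5, 107.2]
tcp_rot: [3.138, 0.002, 1.766]
contact_force: [7.2, 3.8, -0.6]
grip_width: 8.9
```

step_arm --pt "0 0 0 0 0 0" --pt "0 0 0 0 0 0" --pt "0 0 0 0 0 0"

```text
time: 9.75
tool_pos: [455.5, -222.5, 107.2]
tcp_rot: [3.138, 0.002, 1.766]
contact_force: [7.3, 2.3, -0.3]
grip_width: 9.0
```

step_arm --pt "0 1 0 0 0 0" --pt "0 2 -1 0 0 0" --pt "0 2 -2 0 0 0" --pt "0 2 -3 0 0 0"

```text
time: 10.08
tool_pos: [456.3, -222.3, 109.5]
tcp_rot: [3.14, 0.001, 1.766]
contact_force: [6.8, 0.8, -5.7]
grip_width: 9.2
```

step_arm --pt "0 0 -1 0 0 0" --pt "0 0 -2 0 0 0" --pt "0 0 -3 0 0 0" --pt "0 0 -3 0 0 0"

```text
time: 10.42
tool_pos: [457.4, -222.0, 112.5]
tcp_rot: [3.138, 0.001, 1.765]
contact_force: [10.7, 1.0, -7.7]
grip_width: 8.8
```

step_arm --pt "0 1 -1 0 0 0" --pt "0 2 -2 0 0 0" --pt "0 2 -2 0 0 0"

```text
time: 10.67
tool_pos: [458.3, -221.9, 114.4]
tcp_rot: [3.141, 0.001, 1.766]
contact_force: [6.2, -0.2, -5.8]
grip_width: 8.8
```

step_arm --pt "0 1 -1 0 0 0" --pt "0 2 -2 0 0 0" --pt "0 3 -3 0 0 0" --pt "0 3 -3 0 0 0"

```text
time: 11.0
tool_pos: [459.7, -221.5, 117.6]
tcp_rot: [-3.14, -0.0, 1.766]
contact_force: [-3.2, -4.0, -1.2]
grip_width: 8.7
```

```bash
python3 -c "
from h import *
print(inbox())
for n in('top','scene'):
    c=bot.capture(n)
    q=np.load('box.npy');u=proj(c,w(q,(-39,40,100))) if n=='scene' else proj(c,w(q,(0,0,60)))
    u=u.astype(int);cv2.imwrite('pics/%s6.png'%n,cv2.resize(c['color'][u[1]-60:u[1]+60,u[0]-65:u[0]+65,::-1],None,fx=4,fy=4,interpolation=2))
a=np.hstack([cv2.imread('pics/%s6.png'%n) for n in('top','scene')]);cv2.imwrite('pics/h6.png',cv2.resize(a,(800,370)))
"
```

```text
(array([-33.1,  38.4, 117.6]), array([-3.9, -3.3, -1.2]), array([-3.14 , -0.   ,  1.766]), 8.7, 11.0)
```

View pics/h6.png

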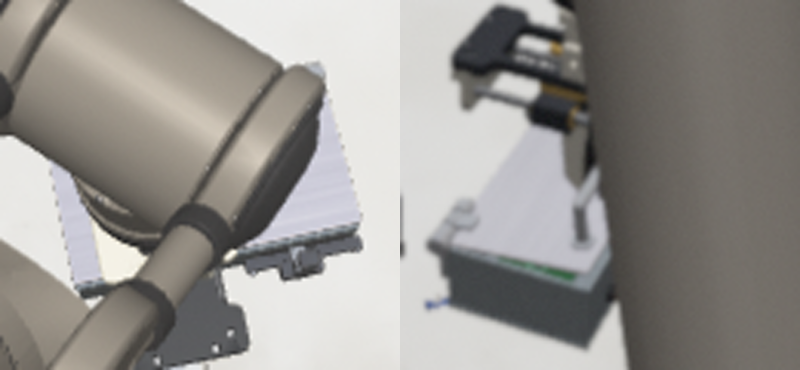

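The cover has risen with a visible gap along its left side (green board at ~(540,268)), well past 5 mm at the handle and with only ~1 N on the tool. So it looks free, and I keep raising it along the arc while watching the force.

step_arm --pt "0 1 -3 0 0 0" --pt "0 2 -6 0 0 0" --pt "0 4 -9 0 0 0" --pt "0 6 -12 0 0 0" --pt "0 6 -12 0 0 0"

```text
time: 11.52
tool_pos: [466.4, -220.1, 130.3]
tcp_rot: [-3.141, 0.0, 1.766]
contact_force: [-4.0, -4.8, -1.1]
grip_width: 8.9
```

```bash
python3 -c "
from h import *
print(inbox())"
```

```text
(array([-26.3,  38.5, 130.3]), array([-4.9, -3.9, -1.1]), array([-3.141,  0.   ,  1.766]), 8.9, 11.52)
```

step_arm --pt "0 2 -4 0 0 0" --pt "0 5 -8 0 0 0" --pt "0 9 -12 0 0 0" --pt "0 9 -12 0 0 0"

```text
time: 11.85
tool_pos: [475.1, -218.3, 142.6]
tcp_rot: [-3.14, 0.0, 1.766]
contact_force: [-5.5, -4.4, 1.3]
grip_width: 9.1
```

step_arm --pt "0 4 -4 0 0 0" --pt "0 7 -7 0 0 0" --pt "0 11 -10 0 0 0" --pt "0 11 -10 0 0 0"

```text
time: 12.18
tool_pos: [484.9, -216.2, 153.0]
tcp_rot: [-3.138, 0.0, 1.766]
contact_force: [-11.3, -4.8, 8.2]
grip_width: 9.0
```

```bash
python3 -c "
from h import *
print(inbox())"
```

```text
(array([ -7.3,  38.7, 153. ]), array([-12. ,  -2.5,   8.2]), array([-3.138,  0.   ,  1.766]), 9.0, 12.18)
```

step_arm --pt "0 -1 -1 0 0 0" --pt "0 -2 -2 0 0 0" --pt "0 -2 -2 0 0 0"

```text
time: 12.43
tool_pos: [484.9, -216.2, 153.4]
tcp_rot: [3.14, 0.0, 1.766]
contact_force: [3.1, -3.0, -7.9]
grip_width: 9.1
```

```bash
python3 -c "
from h import *
print(inbox())
T=bot.capture('top');c=bot.capture('scene')
q=np.load('box.npy');u=proj(c,w(q,(-10,40,120))).astype(int);a=c['color'][u[1]-60:u[1]+60,u[0]-65:u[0]+65,::-1]
v=proj(T,w(q,(0,0,60))).astype(int);b=T['color'][v[1]-60:v[1]+60,v[0]-65:v[0]+65,::-1]
cv2.imwrite('pics/h7.png',cv2.resize(np.hstack([b,a]),(800,370),interpolation=2)); print(u)
"
```

```text
(array([ -7.3,  38.6, 153.4]), array([ 2.4, -3.6, -7.9]), array([3.14 , 0.   , 1.766]), 9.1, 12.43)
[272 204]
```

View pics/h7.png

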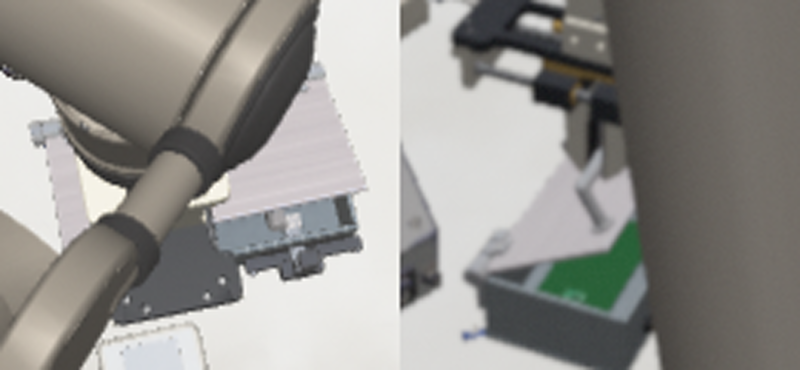

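The cover is lifting properly in the grip, about 30° open (edge (490,270)–(605,245)), and the pin head is still home. Finishing the arc.

step_arm --pt "0 4 -3 0 0 0" --pt "0 8 -6 0 0 0" --pt "0 12 -8 0 0 0" --pt "0 12 -8 0 0 0"

```text
time: 12.87
tool_pos: [496.1, -213.9, 162.4]
tcp_rot: [-3.141, -0.0, 1.766]
contact_force: [-5.3, -3.2, 1.0]
grip_width: 8.7
```

step_arm --pt "0 4 -2 0 0 0" --pt "0 8 -4 0 0 0" --pt "0 8 -4 0 0 0" --pt "0 8 -4 0 0 0"

```text
time: 13.2
tool_pos: [502.9, -212.5, 166.8]
tcp_rot: [-3.14, 0.0, 1.766]
contact_force: [-6.9, -1.9, 6.7]
grip_width: 8.7
```

```bash
python3 -c "
from h import *
print(inbox())
T=bot.capture('top');c=bot.capture('scene')
q=np.load('box.npy');u=proj(c,w(q,(-10,40,120))).astype(int);a=c['color'][u[1]-60:u[1]+60,u[0]-65:u[0]+65,::-1]
v=proj(T,w(q,(0,0,60))).astype(int);b=T['color'][v[1]-60:v[1]+60,v[0]-65:v[0]+65,::-1]
cv2.imwrite('pics/h8.png',cv2.resize(np.hstack([b,a]),(800,370),interpolation=2)); print(u,v)
for th in(.6,.7,.785,.87):
  s,k=np.sin(th),np.cos(th)
  P=[(58-112*k+s,y,66+112*s+k) for y in(100,-100)]
  f=800/260
  print(th,'scene L front corner',((proj(c,w(q,P[0]))-u+[65,60])*f+[400,0]).round(),'top R front corner',((proj(T,w(q,P[1]))-v+[65,60])*f).round())
"
```

```text
(array([ 11.1,  38.8, 166.8]), array([-7.2, -0.5,  6.7]), array([-3.14 ,  0.   ,  1.766]), 8.7, 13.2)
[272 204] [298 195]
0.6 scene L front corner [598. 234.] top R front corner [369. 182.]
0.7 scene L front corner [589. 221.] top R front corner [369. 168.]
0.785 scene L front corner [580. 211.] top R front corner [368. 156.]
0.87 scene L front corner [570. 200.] top R front corner [367. 143.]
```

View pics/h8.png

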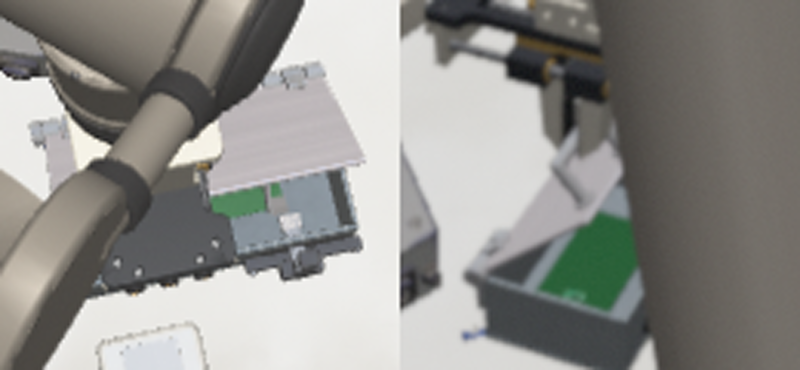

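Cover front corner at top (364,160) and scene (590,212) → about 0.75 rad. Small trim, then settle.

step_arm --pt "0 1 -1 0 0 0" --pt "0 2 -3 0 0 0" --pt "0 2 -3 0 0 0" --pt "0 2 -3 0 0 0" --pt "0 2 -3 0 0 0"

```text
time: 13.72
tool_pos: [505.6, -212.0, 168.6]
tcp_rot: [-3.142, -0.0, 1.766]
contact_force: [-2.6, -0.9, -1.3]
grip_width: 8.7
```

step_arm --pt "0 0 0 0 0 0" --pt "0 0 0 0 0 0" --pt "0 0 0 0 0 0" --pt "0 0 0 0 0 0" --pt "0 0 0 0 0 0"

```text
time: 14.13
tool_pos: [505.5, -212.0, 168.5]
tcp_rot: [-3.141, -0.001, 1.766]
contact_force: [-2.7, 1.8, -0.0]
grip_width: 9.1
```

```bash
python3 -c "
from h import *
print(inbox())
T=bot.capture('top')
for n in('flux_jar','tape_roll','charger'): print(n,[(np.round(b['rect'],1),round(b['p'],2)) for b in bot.boxes_of(n,T)[:1]])
cv2.imwrite('pics/t9.png',cv2.resize(T['color'][130:280,180:400,::-1],None,fx=3.6,fy=3.6,interpolation=2))
q=np.load('box.npy')
for th in(.7,.785,.87):
  s,k=np.sin(th),np.cos(th);print(th,((proj(T,w(q,(58-112*k+s,-100,66+112*s+k)))-[180,130])*3.6).round())
"
```

```text
(array([ 13.7,  38.8, 168.5]), array([-2.3,  2.3, -0. ]), array([-3.141e+00, -1.000e-03,  1.766e+00]), 9.1, 14.13)
flux_jar [(array([373.7, 170.7,  20.4,  22.3]), 0.82)]
tape_roll []
charger [(array([285. , 251.8,  31.2,  21.7]), 0.92)]
0.7 [622. 215.]
0.785 [621. 201.]
0.87 [620. 185.]
```

View pics/t9.png

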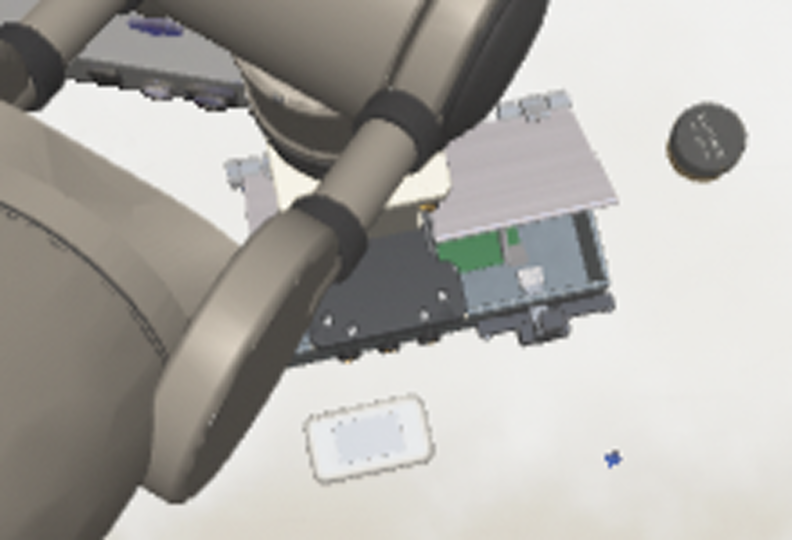

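The cover's corner is at (618,203), which matches 0.78 rad. The jar, charger and pin look unchanged; the tape is hidden by the arm. I'll check the tape in the scene camera and hand in.

```bash
python3 -c "
from h import *
c=bot.capture('scene')
print([(np.round(b['rect'],1),round(b['p'],2)) for b in bot.boxes_of('tape_roll',c)[:1]])
print(inbox());print(bot.close_job())"
```

```text
[(array([244.4, 302.5,  22. ,  25.6]), 0.64)]
(array([ 13.7,  38.8, 168.5]), array([-3.5,  3.2,  1.1]), array([-3.141, -0.   ,  1.766]), 9.1, 14.43)
the job is handed in; nothing more can be done
None
```

The cover is open at about 45° and the gripper is holding it there by its handle. I handed the job in at about 14.4 s.

- **Hinge pin:** I pushed it home until it met a hard stop. The force reached 29 N, and the position was within about 1 mm of where home should be. The pictures show its head against the lug.
- **Catch:** I tugged the handle gently, peaking at about 8 N of lift and 13 N in all. The cover rose past the 5 mm where a caught one would stop, so it was free and I left the catch alone.
- **Cover angle:** Its front right corner in the top picture fits about 0.78 rad, and the handle's position roughly agrees. On the way up the side load reached about 15 N once, because the tool was slightly inside the arc. I corrected that, and it ended at about 5 N or less.
- **Things around the box:** The flux jar and charger show where they were at the start. The arm hid the tape roll from the top camera, but the scene camera found it within about 2 pixels of its first position.

My first fit of the box's position gave an impossible catch value (-7 mm), because I had marked the post's top wrongly. I refitted without that point, and the box position I used comes from the refit.

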